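# Quick spin in the microcentrifuge

## Robot

A 6-joint arm with a two-finger parallel gripper is mounted at the origin on the work surface. World frame = base frame: x ahead of the robot, y to its left, z up, the work surface at z = 0. Lengths are in mm, angles in rad, forces in N, time in s.
With the tool pointing down it reaches from about 275 to 825 mm from the base axis. Payload 4.9 kg.
Tool frame: the origin (TCP) lies at the very end of the fingers, on their centre line; the grasp point (between the pads) lies 19 mm behind it; z points along the fingers, y is the line along which they close (so a half turn about z gives the same grasp; the last joint's range is limited). The gripper opens to 85 mm and grips with 20 to 120 N. Pads are 22 mm wide; open, the fingers measure 114 mm over their backs; the gripper's body (76 mm by 85 mm) begins 54 mm behind the grasp point. The pads swing forward as they close: fully open they stand 13 mm farther back than shut.
Start: joints at [-1.267, 0.326, -0.193, 1.052, 0, 1.437], TCP at [233.185, -498.14, 231.281] pointing down, gripper open.
Joint ranges: [-2.65, 2.65], [-0.97, 1.79], [-1.3, 1.35], [-1.93, 2.1], [-1.47, 1.37], [-3.14, 3.14]. Speed limits (rad/s): [2.57, 2.57, 3.14, 3.14, 3.14, 3.14].

## Interface

Orientations are given as [roll, pitch, yaw] about the fixed x, y, z axes, in that order (R = Rz(yaw) Ry(pitch) Rx(roll)).
In Python, from bench import bot, solve_ik, imaging gives the robot as it stands. Calls block until the motion is done:
- bot.move_ptp(position, orientation): joint-space move of the TCP to a pose.
- bot.movel(position, rot=None, max_speed=150, threshold=None): straight line of the TCP; rot=None keeps the orientation; max_speed is the mean speed in mm/s. With threshold (N) it stops when the force on the tool has changed by that much, and returns True; else False.
- bot.move_j(angles): joint-space move.
- bot.grip(opening, effort=None): opening from 0.0 (shut) to 1.0 (fully open); effort is the grip in N (None keeps the last); returns when the fingers have stopped.
- bot.dwell(seconds).
- solve_ik(position, orientation): joint angles nearest the present ones, or None.
- bot.get_state(): the state.
- imaging.capture(name): name is "scene" or "top"; returns the picture (480x640x3 uint8, blue, green, red); there is no depth.
- imaging.camera_model(name): a dict with "K" (3x3 intrinsics, pixels), "position" and "rotation" of the camera in the world. Camera axes: x right, y up, looking along -z (the intrinsics and any distortion apply to the point x, -y, -z); pixel columns grow to the right and rows downward; lengths in mm; the calibration is good to about 2 mm. A picture is of the moment at which its call begins. camera_model takes no time and is no camera call.
A pose or a line that the arm cannot do raises bot.IKError and nothing moves.
- bot.sign_off(): hands the job in; it is judged then, once.
The state is a dict: "t": time; "qpos": joint angles; "joint_velocities": joint speeds; "effort": joint torques, N m; "tcp_pos": TCP position; "orientation": TCP orientation; "contact_force": force on the tool from outside, world axes, zero at the start; "wrist_torque": the same for the moment, N m; "opening": opening from 0.0 (shut) to 1.0 (fully open); "gripper_force": force on a finger pad.
Only numpy, scipy, OpenCV 4.12 (cv2) and the standard library are available. Lean on these libraries where they do the work, as an engineer would, in place of code of your own. Each camera call takes 0.05 s, during which the arm holds its last target. There are 200 camera calls.

## Task

The tubes are already in the microcentrifuge: give them a quick spin. First switch it on at the mains rocker by pressing the rocker's raised upper half fully down, then push the open lid fully down without lifting it any further open, then press the wide short-spin key fully down and keep holding it: the program finishes while the key is still held down. Nothing has to be picked up: press no other key, and leave the other things on the bench where they are.

Things in the scene. Friction and masses are not known exactly. Their poses are not given: they have to be found in the camera images.
- centrifuge: White microcentrifuge, fixed, 226 wide (its y), 240 deep (x), 136 high with lid shut. Origin: centre of underside; x to its rear, y to its left seen from the front, z up; front roughly faces the robot. Grey panel on the front 84 mm slopes up rearward by 0.33 rad, from 86 mm high at x=-120 to 115 mm at x=-36; outward normal (-0.324, 0, 0.946). Behind: level deck 115 mm high with the rotor well.
- mains (a joint): Mains rocker, rad: 0 off (start), 0.36 fully on (end stop). Black, at the panel's right end, 29 mm long up the slope, 18 wide, two flat halves. Off: lower half parallel to the panel, upper (rear) half stands up by 0.36 rad. On: the upper half is pressed parallel to the panel. Needs 2 to 3 N there; stays as left. Pivot line along y through (-80, -90, 104.5) in the machine's frame. Bezel 1.5 mm.
- mains_press (a point): Point to press on the rocker: on the face of its upper half, on the middle line, 10 mm from the pivot line; moves with the rocker. 8 mm off the panel when off, 4.5 mm when fully on. Nothing else stands off the panel within 25 mm of it but the bezel.
- lid (a joint): Lid hinge, radians: 0 fully shut (end stop), starts open at 0.55 to 0.95, stop at 1.25. Stiff friction hinge along the lid's rear edge, parallel to the machine's y: the lid stays where it is left and takes 1 to 4 N at its front edge to push down.
- lid_hinge (a point): On the hinge line, middle of the lid's rear edge: (106, 0, 116.5) in the machine's frame.
- lid_push (a point): On the lid's outer face (up when shut; up and rearward when open), middle line, 112 mm from the hinge line, 22 mm from the front edge, 19.5 mm off the hinge plane; moves with the lid, down and frontward as it shuts. Shut: (-6, 0, 136) in the machine's frame. The lid is a grey plate with a round window, 134 long, 190 wide, 20 thick, its edge face rounded.
- short_key (a joint): Short-spin key, m: 0 up, 0.004 fully down (end stop). Slides into the panel along the panel's inward normal, sprung: 2 N to start, 5 N at the bottom; springs back when let go.
- short_key_top (a point): Centre of the top of the short-spin key: white bar 52 mm wide (machine's y), 14 mm up the slope, the widest key, in the lower row between the round start key and the square lid key (60 mm to each, centre to centre). Stands 7 mm off the panel when up, 3 mm when fully down. (-99.6, 22, 100.4) in the machine's frame when up.
- start_key (a joint): Start key, m (0 up, 0.004 down): round, 18 across, left end of the lower row; not to be pressed.
- open_key (a joint): Lid key, m (0 up, 0.004 down): square, 16 by 16, right of the short-spin key, 60 mm from it between centres; not to be pressed.
- up_key (a joint): Left arrow key, m (0 up, 0.004 down): square, 12 by 12, upper row; not to be pressed.
- down_key (a joint): Right arrow key, m (0 up, 0.004 down): square, 12 by 12, upper row, 35 mm left of the rocker; not to be pressed.
- rack: Blue tube rack with microtubes, 85 x 125 x 46 high, loose, beside the machine. Origin: centre of underside. Bystander.
- tip_box: Grey pipette-tip box with clear lid, 88 x 123 x 70 high, loose, beside the machine. Origin: centre of underside. Bystander.
- reagent: Jar with blue cap, 58 across, 105 high, loose, at the machine's left, near its rear. Origin: centre of underside. Bystander.
- dish: Round covered culture dish, 93 across, 16 high, loose, in front of the machine. Origin: centre of underside. Bystander.
- timer: White pocket timer, 65 x 70 x 17 high, loose, in front of the machine. Origin: centre of underside. Bystander.
- marker: Marker pen lying on the table, 140 long (its x), 14 across, loose, in front of the machine. Origin: under its middle. Bystander.

How it is judged:
By the outcome, as a careful person would: the job done as asked, in the order asked, and still so for the second after the job is handed in, while the arm keeps its last pose, push and grip.
It also fails if it takes over 42 s, if anything falls off the work surface, if the arm or the gripper's body presses on something with over 40 N, if the wrist force passes 120 N, or if a joint passes its speed limit or range.

## Working session

There is one attempt and no reset: what is moved stays moved. The work goes in short steps, each a Python script; the robot and the scene stay as the last script left them, time stands still between calls to the robot, and variables do not carry over. Pictures are saved under pics/ and viewed, at most 10 in all, crops included, and the job is handed in when it is done.

```bash
ls; mkdir -p pics; python3 - <<'E'
from bench import bot, imaging
import cv2
for n in("scene","top"):
    cv2.imwrite(f"pics/{n}0.png",imaging.capture(n)); m=imaging.camera_model(n); print(n,m)
s=bot.get_state(); print(s["t"],s["tcp_pos"],s["orientation"],s["opening"])
E
```

```text
pics
scene {'K': array([[580.84172533,   0.        , 314.06126271],
       [  0.        , 580.84172533, 250.68732706],
       [  0.        ,   0.        ,   1.        ]]), 'position': array([ 866.54070972, -462.28929154,  769.24130915]), 'rotation': array([ 0.73711097, -0.0108928 ,  0.53672422])}
top {'K': array([[465.72090469,   0.        , 317.34268453],
       [  0.        , 465.72090469, 243.64862667],
       [  0.        ,   0.        ,   1.        ]]), 'position': array([466.5902043 ,  46.83207105, 794.36717819]), 'rotation': array([ 0.14596091, -0.00443789, -1.5805614 ])}
0.1 [ 233.00675803 -497.64669143  230.59262939] [-3.14008960e+00 -1.80052459e-04  4.37716949e-01] 1.000035571910557
```

View pics/scene0.png

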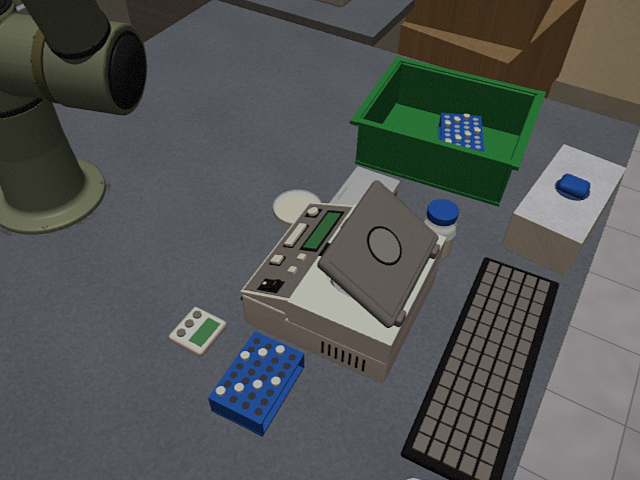

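View pics/top0.png

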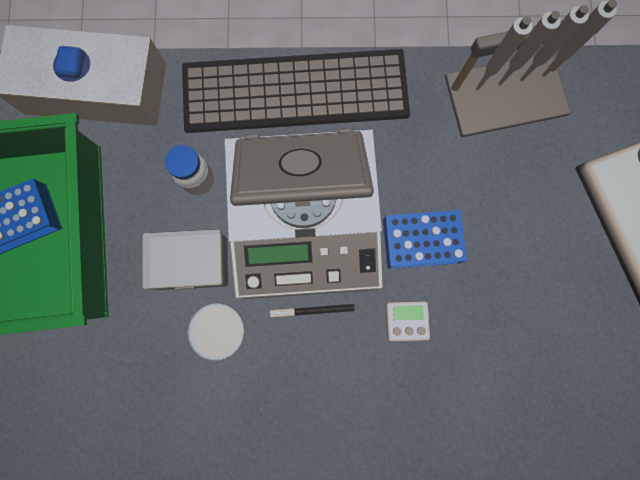

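The scene view shows the machine with its panel to the left, the rocker at about (269,285) and the lid open. The top view shows the start key (253,282), short key (293,279), lid key (333,276), rocker (367,261) and lid front edge along (235,200)-(370,192). The pen, timer and dish lie in front. Next I'll get exact blob centres.

```bash
cat > h.py <<'E'
import numpy as np, cv2
from scipy.spatial.transform import Rotation as R
from bench import imaging
def cam(n):
    m=imaging.camera_model(n); return m["K"],np.array(m["position"]),R.from_euler("xyz",m["rotation"]).as_matrix(),m.get("distortion")
def proj(n,P):
    K,p,r,_=cam(n); c=(np.atleast_2d(P)-p)@r; c=c*[1,-1,-1]; u=c@K.T; return u[:,:2]/u[:,2:]
def onplane(n,uv,z):
    K,p,r,_=cam(n); uv=np.atleast_2d(uv); d=np.c_[uv,np.ones(len(uv))]@np.linalg.inv(K).T*[1,-1,-1]@r.T
    return p+d*((z-p[2])/d[:,2])[:,None]
def cross(uvt,uvs):
    A=[];b=[]
    for n,uv in(("top",uvt),("scene",uvs)):
        q=onplane(n,uv,0)[0]; p=cam(n)[1]; d=(q-p)/np.linalg.norm(q-p); M=np.eye(3)-np.outer(d,d); A.append(M); b.append(M@p)
    return np.linalg.lstsq(np.vstack(A),np.hstack(b),rcond=None)[0]
def blobs(img,x0,y0,x1,y1,lo,amin,amax,inv=False):
    g=cv2.cvtColor(img,6)[y0:y1,x0:x1]; m=((g<lo) if inv else (g>lo)).astype(np.uint8)
    n,_,st,c=cv2.connectedComponentsWithStats(m,connectivity=4)
    return [(np.round(c[i]+[x0,y0],1).tolist(),st[i,2:].tolist()) for i in range(1,n) if amin<=st[i,4]<=amax]
E
python3 - <<'E'
from h import *
t=cv2.imread("pics/top0.png"); s=cv2.imread("pics/scene0.png")
for lo in (150,175):
  print("top",blobs(t,236,236,378,290,lo,15,500)); print("scene",blobs(s,245,203,345,300,lo,15,500))
print("dark",blobs(t,355,240,378,280,45,15,600,True),blobs(s,250,270,290,300,45,15,600,True))
a=cv2.resize(t[120:305,220:390],None,fx=3.2,fy=3.2,interpolation=2); b=cv2.resize(s[180:310,235:345],None,fx=4.2,fy=4.2,interpolation=2)
c=np.zeros((600,a.shape[1]+10,3),np.uint8); c[:a.shape[0],:a.shape[1]]=a; cv2.imwrite("pics/cropt.png",c)
cv2.imwrite("pics/crops.png",b)
print(proj("top",[[233,-498,231]]),proj("scene",[[233,-498,231]]))
E
```

```text
top [([259.4, 237.4], [59, 5, 201]), ([343.3, 249.9], [8, 8, 54]), ([323.7, 250.9], [8, 7, 53]), ([236.3, 281.6], [2, 19, 28]), ([333.5, 276.0], [10, 11, 94]), ([293.5, 278.7], [35, 10, 287]), ([252.9, 281.6], [11, 10, 96]), ([356.2, 288.1], [46, 4, 67])]
scene [([289.4, 210.6], [36, 21, 499]), ([331.4, 203.7], [34, 3, 63]), ([312.4, 209.8], [10, 6, 43]), ([335.8, 232.0], [16, 24, 56]), ([294.9, 233.4], [21, 21, 148]), ([301.3, 255.8], [9, 5, 30]), ([276.4, 257.9], [11, 7, 55]), ([291.9, 268.5], [8, 6, 33])]
top [([258.2, 237.2], [59, 5, 168]), ([343.2, 249.6], [7, 7, 40]), ([323.5, 251.0], [6, 7, 42]), ([333.0, 276.0], [9, 9, 81]), ([236.3, 282.5], [2, 17, 24]), ([293.0, 278.7], [33, 10, 262]), ([252.8, 281.6], [11, 10, 87]), ([357.1, 288.1], [41, 3, 46])]
scene [([312.8, 210.4], [9, 5, 19]), ([334.0, 234.9], [11, 16, 27]), ([250.9, 292.1], [13, 3, 15]), ([276.2, 297.0], [15, 3, 18])]
dark [] [([271.0, 285.5], [27, 14, 233])]
[[798.98957155 516.16236255]] [[-244.64595824  388.76413152]]
```

View pics/cropt.png

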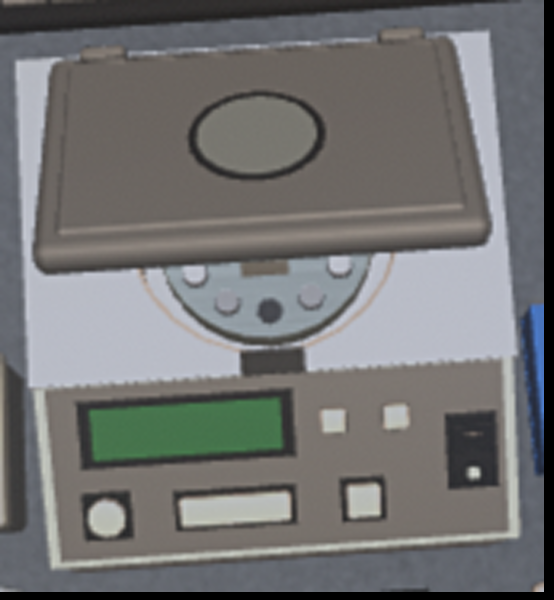

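View pics/crops.png

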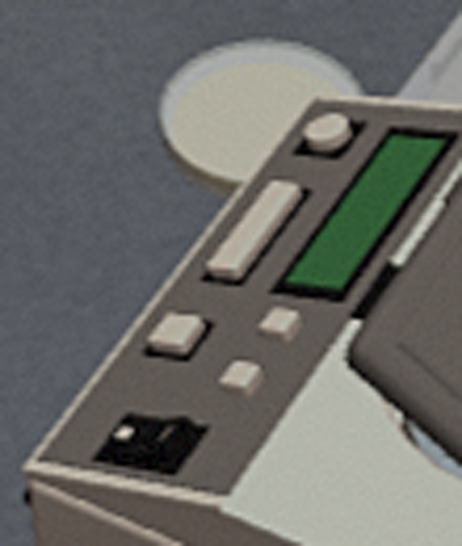

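Crops: top view resolves the keys cleanly, the rocker bezel spans (357-375, 249-272), and the lid's front edge runs about (232,203)-(372,195). Scene view shows the white keys and rocker clearly. I'll fit the machine pose from keys and the lid angle from its front edge.

```bash
python3 - <<'E'
from h import *
top=[(252.9,281.6),(293.3,278.7),(333.3,276.0)]; sc=[(312.6,210),(294.9,233.4),(276.4,257.9)]
M=np.array([[-99.6,82,100.4],[-99.6,22,100.4],[-99.6,-38,100.4]])
W=np.array([cross(a,b) for a,b in zip(top,sc)]); print(W.round(1)); print(onplane("top",top,100.4).round(1),onplane("scene",sc,100.4).round(1))
# yaw from left direction
def pose(W):
    d=W[0]-W[2]; yaw=np.arctan2(d[1],d[0])-np.pi/2
    Rz=R.from_euler("z",yaw).as_matrix(); o=(W-M@Rz.T).mean(0); return yaw,o,Rz
for w in(W,onplane("top",top,100.4),onplane("scene",sc,100.4)):
    yaw,o,Rz=pose(w); print("pose",yaw,o.round(1))
w=(onplane("top",top,100.4)+onplane("scene",sc,100.4))/2; yaw,o,Rz=pose(w); o[2]=0
print("used",yaw,o); np.savez("pose.npz",yaw=yaw,o=o)
T=lambda p:np.atleast_2d(p)@Rz.T+o
for p in [(-80,-90,104.5),(-106,-120+7,86),(-120,113,86),(-120,-113,86)]: print(p,T(p).round(1),proj("top",T(p)).round(1),proj("scene",T(p)).round(1))
for a in np.arange(.55,1.0,.1):
    def L(s,y,h): return T((106-s*np.cos(a)-h*np.sin(a)*-1, y, 116.5+s*np.sin(a)+h*np.cos(a)))
    E=[(134,95,10),(134,-95,10),(112,0,19.5)]
    print(round(a,2),[ (proj("top",L(*e)).round(0).tolist(),proj("scene",L(*e)).round(0).tolist()) for e in E], L(112,0,19.5).round(0))
E
```

```text
[[513.1 139.7 100.6]
 [516.5  79.4 100. ]
 [520.1  19.8 100.5]]
[[512.4 139.2 100.4]
 [516.1  79.1 100.4]
 [519.6  19.4 100.4]] [[513.6 140.4 100.4]
 [517.1  79.4 100.4]
 [520.5  20.3 100.4]]
pose 0.0586621396208038 [617.3  63.5  -0. ]
pose 0.06011480648717549 [616.8  63.2  -0. ]
pose 0.05782481173655851 [617.8  63.9  -0. ]
used 0.058967994447379546 [617.27923398  63.55037269   0.        ]
(-80, -90, 104.5) [[542.7 -31.  104.5]] [[367. 260.]] [[269.8 284.3]]
(-106, -113, 86) [[518.1 -55.5  86. ]] [[382.2 277.2]] [[247.3 296.5]]
(-120, 113, 86) [[490.8 169.3  86. ]] [[234.1 296.7]] [[309.8 201.4]]
(-120, -113, 86) [[504.1 -56.3  86. ]] [[383.  286.4]] [[239.2 293. ]]
0.55 [([[230.0, 204.0]], [[374.0, 180.0]]), ([[373.0, 194.0]], [[316.0, 265.0]]), ([[301.0, 182.0]], [[362.0, 227.0]])] [[638.  65. 192.]]
0.65 [([[228.0, 196.0]], [[379.0, 177.0]]), ([[374.0, 186.0]], [[322.0, 262.0]]), ([[300.0, 175.0]], [[368.0, 225.0]])] [[646.  65. 200.]]
0.75 [([[226.0, 187.0]], [[386.0, 174.0]]), ([[374.0, 177.0]], [[328.0, 259.0]]), ([[299.0, 167.0]], [[374.0, 223.0]])] [[655.  66. 207.]]
0.85 [([[225.0, 177.0]], [[393.0, 171.0]]), ([[374.0, 167.0]], [[336.0, 258.0]]), ([[299.0, 158.0]], [[381.0, 222.0]])] [[664.  66. 214.]]
0.95 [([[223.0, 167.0]], [[401.0, 170.0]]), ([[374.0, 157.0]], [[344.0, 257.0]]), ([[298.0, 149.0]], [[388.0, 222.0]])] [[674.  67. 219.]]
```

```bash
cat >> h.py <<'E'
from bench import bot, solve_ik
_p=np.load("pose.npz"); yaw=float(_p["yaw"]); o=_p["o"]; Rz=R.from_euler("z",yaw).as_matrix()
T=lambda p:np.asarray(p,float)@Rz.T+o
a=np.arctan2(29,84); n=np.array([-np.sin(a),0,np.cos(a)]); u=np.array([np.cos(a),0,np.sin(a)])
PAN=[np.pi,-a,yaw]; DOWN=[np.pi,0,yaw]
def st(tag=""):
    s=bot.get_state(); q=(s["tcp_pos"]-o)@Rz; print(tag,"t%.2f"%s["t"],"mach",q.round(1),"offpanel %.1f"%((q-[-120,0,86])@n),"F",np.round(s["contact_force"],1),"op %.2f"%s["opening"]); return s
E
python3 - <<'E'
from h import *
pr=np.array([-80,-90,104.5])+14*u
hov=pr+25*n
k=np.array([-99.6,22,100.4])
for p,r in((hov,PAN),(pr,PAN),(k,PAN),(k+30*n,PAN),([26,0,250],DOWN),([-6,0,136],DOWN)): print(np.round(solve_ik(T(p),r),2) if solve_ik(T(p),r) is not None else None)
bot.grip(0.0,40); st("grip")
bot.move_ptp(T(hov),PAN); st("hover")
cv2.imwrite("pics/hov.png",np.hstack([imaging.capture("top")[180:310,220:420],imaging.capture("scene")[180:310,200:400]]).repeat(2,0).repeat(2,1))
E
```

```text
[-0.25  0.21 -0.7   0.34  0.1   2.85]
[-0.24  0.27 -0.71  0.28  0.1   2.86]
[ 0.    0.22 -0.81  0.21  0.02  3.09]
[-0.    0.16 -0.79  0.29  0.02  3.08]
[-0.01  0.5   0.12  1.19  0.    3.07]
[-0.02  0.52 -0.15  0.9   0.    3.07]
grip t0.87 mach [-416.5 -538.1  231.3] offpanel 234.1 F [ 0.6 -0.1  0.2] op -0.00
hover t2.91 mach [-74.6 -90.8 132.9] offpanel 29.6 F [ 0.1 -0.4 -0.4] op 0.00
```

View pics/hov.png

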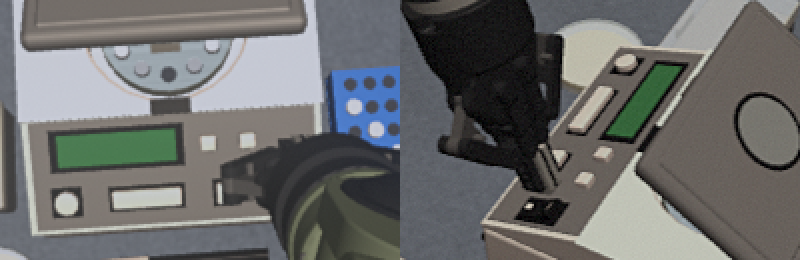

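The shut fingertips hover just above the rocker (tip at about (540,188) in the crop), clear of the keys. Now I'll press.

```bash
python3 - <<'E'
from h import *
pr=np.array([-80,-90,104.5])+14*u
bot.movel(T(pr+8*n),max_speed=60); st("near")
print(bot.movel(T(pr-4*n),max_speed=15,threshold=10)); st("press")
bot.movel(T(pr+40*n),max_speed=100); st("up")
cv2.imwrite("pics/rock.png",np.hstack([imaging.capture("scene")[240:310,235:345]]).repeat(5,0).repeat(5,1))
E
```

```text
near t3.44 mach [-69.8 -89.9 115.8] offpanel 11.8 F [-0.6 -0.7  0.6] op -0.00
True
press t4.03 mach [-65.7 -90.1 109.9] offpanel 4.8 F [-3.3  0.4  6.5] op -0.00
up t4.58 mach [-79.9 -90.  146.7] offpanel 44.3 F [-0.2 -0.2  0.1] op 0.00
```

View pics/rock.png

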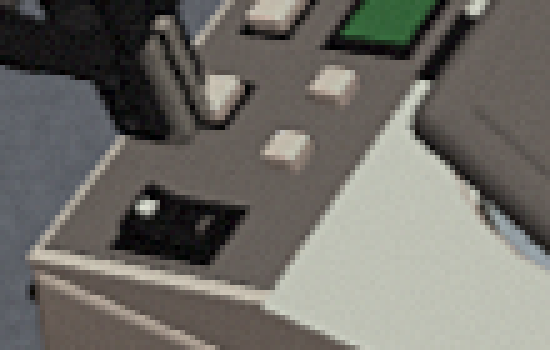

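The rocker's upper half now lies flat, with the lower half and its dot raised (about (148,207) in the crop). I'll press once more, firmly, to be sure it is on its stop, then do the lid.

```bash
python3 - <<'E'
from h import *
pr=np.array([-80,-90,104.5])+14*u
bot.movel(T(pr+5*n),max_speed=100)
print(bot.movel(T(pr-5*n),max_speed=15,threshold=20)); st("press")
bot.movel(T(pr+60*n),max_speed=120); st("up")
D=[np.pi,0,yaw-np.pi]
bot.movel(T([-85,-70,270]),max_speed=200); 
bot.move_ptp(T([32,0,265]),D); st("above lid"); print(np.round(bot.get_state()["qpos"],2))
E
```

```text
True
press t5.59 mach [-66.3 -90.1 109.6] offpanel 4.8 F [-5.2 -1.2  9.7] op -0.00
up t6.25 mach [-86.5 -90.  165.5] offpanel 64.2 F [ 0.  -0.2 -0.7] op -0.00
above lid t9.44 mach [ 3.190e+01 -1.000e-01  2.649e+02] offpanel 119.5 F [ 0.1 -0.   0.6] op 0.00
[-0.01  0.51  0.17  1.23 -0.   -0.07]
```

```bash
python3 - <<'E'
from h import *
def L(th,s=107,h=19.5): return np.array([106-s*np.cos(th)+h*np.sin(th),0,116.5+s*np.sin(th)+h*np.cos(th)])
p0=L(.60)+[5,0,0]
bot.movel(T([p0[0],0,220]),max_speed=100)
print(bot.movel(T([p0[0],0,185]),max_speed=40,threshold=3)); s=st("touch")
q=(s["tcp_pos"]-o)@Rz
# contact at the tip's front edge: find the lid angle there
from scipy.optimize import brentq
f=lambda th:(q[0]-11-106-19.5*np.sin(th))*np.sin(th)+(q[2]-116.5-19.5*np.cos(th))*np.cos(th)
th0=brentq(f,.3,1.1); print("lid",th0)
for th in np.linspace(th0,0.08,6)[1:]:
    t=L(th)+[3*th/th0,0,-2]
    hit=bot.movel(T(t),max_speed=60,threshold=25); st("th%.2f %s"%(th,hit))
    if hit: break
else:
    print(bot.movel(T(L(0)+[0,0,-6]),max_speed=20,threshold=12)); st("shut")
cv2.imwrite("pics/lid.png",imaging.capture("scene")[150:390,200:460].repeat(2,0).repeat(2,1))
E
```

```text
False
touch t11.07 mach [ 33.7   0.  185. ] offpanel 43.4 F [-0.  -0.7  1. ] op 0.00
lid 0.5061755367864625
th0.42 False t11.51 mach [ 18.3   0.  175.9] offpanel 39.9 F [-0.3  0.   0.6] op -0.00
th0.34 False t11.82 mach [ 12.9   0.  167.7] offpanel 33.9 F [ 0.5  0.1 -1.2] op -0.00
th0.25 False t12.12 mach [  8.    0.  159.3] offpanel 27.5 F [-0.7  0.  -0.5] op 0.01
th0.17 False t12.43 mach [  4.    0.  150.7] offpanel 20.7 F [ 0.2 -0.   0. ] op -0.00
th0.08 False t12.74 mach [7.000e-01 1.000e-01 1.418e+02] offpanel 13.4 F [ 0.4 -0.1  0.6] op 0.00
True
shut t13.18 mach [  0.2  -0.  136. ] offpanel 8.1 F [-1.1  0.4  6. ] op 0.00
```

View pics/lid.png

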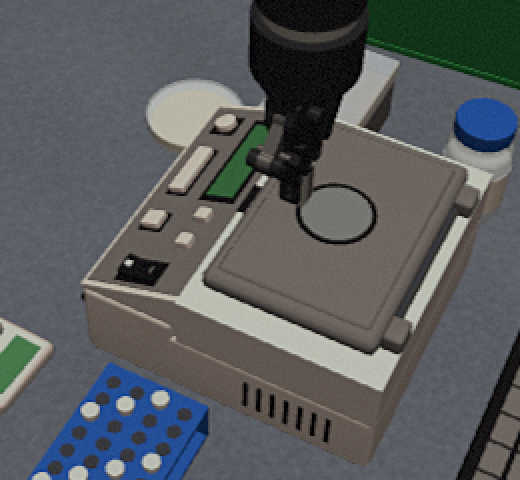

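The lid is shut: the picture shows it flat on the deck, and the fingertip rests at z=136, as expected. I'll give it a firmer push, then press the short key and hold it.

```bash
python3 - <<'E'
from h import *
print(bot.movel(T([0,0,130]),max_speed=20,threshold=15)); st("lid firm")
PF=(R.from_euler("xyz",PAN)*R.from_euler("z",np.pi)).as_euler("xyz")
k=np.array([-99.6,22,100.4])
bot.movel(T([-2,0,190]),max_speed=120)
bot.move_ptp(T(k+40*n),PF); st("hover"); print(np.round(bot.get_state()["qpos"],2))
bot.movel(T(k+5*n),max_speed=100)
print(bot.movel(T(k-9*n),max_speed=15,threshold=14)); st("key")
bot.dwell(.3); st("hold")
cv2.imwrite("pics/key.png",imaging.capture("scene")[150:390,200:460].repeat(2,0).repeat(2,1))
E
```

```text
True
lid firm t13.44 mach [  0.2   0.  136. ] offpanel 8.1 F [-1.6 -0.3  6. ] op 0.00
hover t14.78 mach [-112.6   22.   138.2] offpanel 46.9 F [0.8 0.4 0.2] op -0.00
[-0.    0.14 -0.79  0.32  0.02 -0.06]
True
key t15.93 mach [-98.   22.   97.1] offpanel 3.3 F [-4.2  0.1  8.3] op 0.00
hold t16.23 mach [-98.   22.   97.1] offpanel 3.3 F [-3.2 -0.6  9.7] op -0.00
```

View pics/key.png

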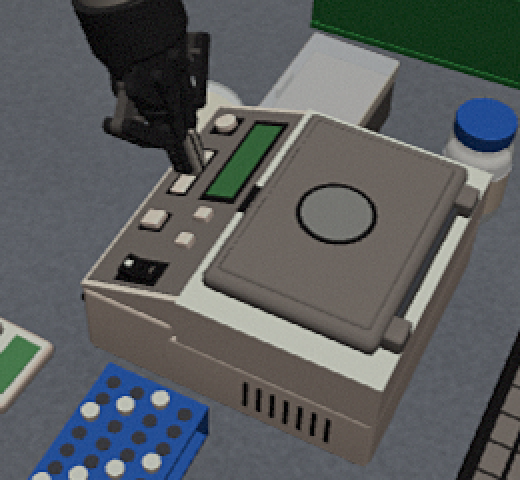

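The key is held down under the fingertip at 10 N, 3.3 mm off the panel (the rocker showed the same 0.3 mm bias). The lid is flat and the rocker on. I'll hold and watch the display for the end of the program.

```bash
python3 - <<'E'
from h import *
ref=imaging.capture("scene")
for i in range(10):
    bot.dwell(1.0); im=imaging.capture("scene"); d=cv2.absdiff(im,ref)[190:330,240:450].max(2); print(i,int((d>40).sum()),im[225:235,318:326].mean((0,1)).round(0))
cv2.imwrite("pics/hold.png",im[150:390,200:460].repeat(2,0).repeat(2,1)); s=st("end")
E
```

```text
0 0 [56. 98. 51.]
1 0 [56. 97. 51.]
2 0 [56. 97. 51.]
3 0 [56. 97. 51.]
4 0 [56. 97. 51.]
5 0 [56. 97. 51.]
6 0 [56. 98. 51.]
7 0 [56. 97. 51.]
8 0 [56. 97. 51.]
9 0 [56. 97. 51.]
end t26.82 mach [-98.   22.   97.1] offpanel 3.3 F [-2.6  0.9  9.3] op -0.00
```

```bash
python3 -c "
from bench import bot
print(bot.sign_off())"
```

```text
the job is handed in; nothing more can be done
None
```

The job is handed in at about 27 s, with the mains rocker on, the lid shut and the short-spin key still held fully down at about 10 N after 11 s; the display never changed, so I couldn't confirm that the program finished.

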